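Seat the soil ring and flip its bay flag to green

ROBOT

A 6-joint arm with a two-finger parallel gripper is mounted at the origin on a cart in front of the work surface, level with it; the furniture and walls round the work are solid. World frame = base frame: x ahead of the robot, y to its left, z up, the work surface at z = 0. Lengths are in m, angles in rad, forces in N, time in s.
With the tool pointing down it reaches from about 0.425 to 1.125 m from the base axis. Payload 14.9 kg.
Tool frame: the origin (TCP) lies midway between the tips of the shut fingers; the grasp point (between the pads) lies 19 mm behind it; z points along the fingers, y is the line along which they close (so a half turn about z gives the same grasp; the last joint's range is limited). The gripper opens to 91 mm and grips with 3 to 60 N. Pads are 32 mm wide; open, the fingers measure 118 mm over their backs; the gripper's body (76 mm by 178 mm) begins 60 mm behind the grasp point.
Start: joints at [1.17, 0.379, 1.734, -0, 1.028, -0.033], TCP at [0.252, 0.653, 0.214] pointing down, gripper open.
Joint ranges: [-2.77, 2.77], [-0.74, 2.19], [0, 2.66], [-1.06, 4.2], [0.31, 2.87], [-3.08, 3.08]. Speed limits (rad/s): [1.89, 1.89, 2.39, 3.14, 3.14, 3.14].

INTERFACE

Orientations are given as a unit quaternion [x, y, z, w].
In Python, from station import r, eyes, job, spotter gives the robot as it stands.
- The arm moves only by the tool send_rows, never from a script. Its arguments are lists of equal length, an entry for each row: "gripper": the closure in counts, from 0 (fully open) to 255 (shut); "travel": the shift along the tool's x, y, z in m, a list of three; "turn": the turn, a rotation vector about the tool's x, y, z in degrees, a list of three. A call has 1 to 10 rows; each row shifts and turns the commanded pose from where the row before left it, along the tool's axes as they then stand; what a row does not reach is not made up. A row lasts 1/8 s, in which the tool goes at most 62.5 mm and 10.7 degrees, less where a joint would pass 70% of its speed; a pose out of reach is approached as far as the arm can. A call with a gripper value outside its range is refused whole. The fingers move at their own pace and stop on an object; the grip force is fixed at half the most. Time passes only in rows, so rows that do not move let the fingers close. It gives the time, the measured TCP pose, the force, the opening and the grip force at its end, in the units of the state.
- r.get_state(): the state, without advancing time (a new reading comes with each control period).
- eyes.grab_frame(name): name is "scene" or "top" or "wrist"; returns the picture (400x640x3 uint8, red, green, blue); there is no depth.
- eyes.camera_info(name): a dict with "camera_matrix" (3x3 intrinsics, pixels), "R" (3x3) and "t" (3): a world point X has camera coordinates R X + t; the wrist camera has in their place "T_tool_cam" (4x4, takes a point from camera to tool coordinates, whose origin is the TCP and whose axes are the flange's). Camera axes: x right, y down, z forward; pixel columns grow to the right and rows downward; lengths in m; the calibration is good to about 2 mm. A picture is of the moment at which its call begins: read the wrist's pose just before it. camera_info takes no time and is no camera call.
- job.sign_off(): hands the job in; it is judged then, once.
Trained networks look in the newest picture that a camera, given by its name, has taken for a name from the list of things; names that differ only in an ending like _2 or _b are one class to them, and where a whole thing is asked for, a point or a joint stands for the part that bears it (a point fixed in the world has none). Each returns a list of dicts, best first, with "confidence" (0 to 1); they miss things now and then, are a little off and sometimes report something else, mostly with a low value. They report only what shows in the picture. A call takes as long as a camera call. They do not tell look-alikes from the thing itself.
- spotter.recognise(camera, thing): "uv" ([column, row] in pixels, amid what is visible of it).
- spotter.cut_out(camera, thing): "pixels" (400x640 bool, what is visible of it) and "uv" ([column, row] in pixels, amid what is visible of it).
- spotter.mark_of(camera, thing): "uv" ([column, row] in pixels: a listed point, or the origin of a listed thing).
The state is a dict: "time_s": time; "joint_pos": joint angles; "qd": joint speeds; "joint_torque": joint torques, N m; "ee_pos": TCP position; "orientation": TCP orientation; "force": force on the tool from outside, world axes, zero at the start; "wrist_torque": the same for the moment, N m; "gripper_width": finger opening in m; "gripper_force": force on a finger pad.
Only numpy, scipy, OpenCV 4.12 (cv2) and the standard library are available. Lean on these libraries where they do the work, as an engineer would, in place of code of your own. Each camera call takes 0.05 s, during which the arm holds its last target. There are 200 camera calls.

TASK

One of the three bays of the specimen rack holds the ring packed with soil. With your fingertips push that ring along its lane until it is fully home against the stop, then flip the flag just to the right of its lane over its pivot so that it lies fully down on the far side with the green face up. Only slide the ring, never pick it up or tip it, and leave the two empty rings, the other two flags and the things round the rack as they are.

Things in the scene. Friction and masses are not known exactly. Their poses are not given: they have to be found in the camera images.
- rack: Fixed three-bay specimen rack: steel plate 165 (x) by 374 mm (y), its top 10 mm above the worktop. Origin: centre of its underside, on the worktop. +x runs from the open mouths (robot side) to the stops at the back, +y to its left, z up. Each bay is a lane along x (at y = +150, +30, -90 mm) with, to its right, a hinged flag (at y = +90, -30, -150 mm).
- soil_ring: The one steel ring packed full with dark brown soil, 49 mm in diameter, 28 mm tall, 0.21 kg; its underside rests on the rack plate (10 mm above the worktop). Origin: centre of its underside. It starts upright in the mouth of one of the three bays (which one varies), 50 to 75 mm short of the stop, and slides freely.
- empty_ring_1: Empty open steel ring (its bore counts as solid for contact), 51 mm in diameter, 30 mm tall, origin at the centre of its underside; stands in the mouth of another bay. Not to be moved.
- empty_ring_2: A second, equal empty open steel ring in the mouth of the remaining bay. Not to be moved.
- wash_bottle: Wash bottle with bent tube, 122x67x241 mm, to the left of the rack; bystander.
- trim_spatula: Flat spatula with wooden grip, 219 mm, lying on the worktop to the right of the rack; bystander.
- bristle_brush: Flat bristle brush, 170 mm, lying on the worktop to the left of the rack; bystander.
- bay_left_home (a point): Centre of the soil ring's underside when fully home against the flat dark steel stop (18 mm tall) of the left bay (one engraved dot on the front edge): rack frame x = 25, y = 150 mm, on the plate. The lane is 53 mm wide between white rails whose tops are 20 mm above the worktop, flared at the mouth (rails begin at x = -53 mm).
- flag_left_pivot (a point): Centre of the horizontal spindle (along rack y) of the left bay's flag, fixed in the rack: rack frame x = -5, y = 90, z = 62 mm. It is held between two grey ears, 40 mm long in x, 46 mm over their outsides, tops 5 mm above the spindle.
- flag_left_lip (a point): On the left flag, 55 mm from its spindle at mid width, where the lip begins: 15 mm long, bent 45 degrees towards the red side (up at joint 0, down at 3.14). At 0 some 50 mm are free under the paddle, so that a fingertip can get under the lip from the front.
- flag_left (a joint): Angle of the left bay's flag, rad. 0: level towards the mouths (rack -x), red face up; 1.57: upright; 3.14: over and level towards the back (+x), green face (white disc) up. Steel paddle 3 mm thick, 36 mm wide, 55 mm from spindle to lip. Slightly stiff hinge (0.03 N m, under 2 N at the lip): stays where left, stops at 0 and 3.14. Starts at 0 to 0.12.
- bay_mid_home (a point): Centre of the soil ring's underside when fully home against the flat dark steel stop (18 mm tall) of the middle bay (two dots on the front edge): rack frame x = 25, y = 30 mm, on the plate. The lane is 53 mm wide between white rails whose tops are 20 mm above the worktop, flared at the mouth (rails begin at x = -53 mm).
- flag_mid_pivot (a point): Centre of the horizontal spindle (along rack y) of the middle bay's flag, fixed in the rack: rack frame x = -5, y = -30, z = 62 mm. It is held between two grey ears, 40 mm long in x, 46 mm over their outsides, tops 5 mm above the spindle.
- flag_mid_lip (a point): On the middle flag, 55 mm from its spindle at mid width, where the lip begins: 15 mm long, bent 45 degrees towards the red side (up at joint 0, down at 3.14). At 0 some 50 mm are free under the paddle, so that a fingertip can get under the lip from the front.
- flag_mid (a joint): Angle of the middle bay's flag, rad. 0: level towards the mouths (rack -x), red face up; 1.57: upright; 3.14: over and level towards the back (+x), green face (white disc) up. Steel paddle 3 mm thick, 36 mm wide, 55 mm from spindle to lip. Slightly stiff hinge (0.03 N m, under 2 N at the lip): stays where left, stops at 0 and 3.14. Starts at 0 to 0.12.
- bay_right_home (a point): Centre of the soil ring's underside when fully home against the flat dark steel stop (18 mm tall) of the right bay (three dots on the front edge): rack frame x = 25, y = -90 mm, on the plate. The lane is 53 mm wide between white rails whose tops are 20 mm above the worktop, flared at the mouth (rails begin at x = -53 mm).
- flag_right_pivot (a point): Centre of the horizontal spindle (along rack y) of the right bay's flag, fixed in the rack: rack frame x = -5, y = -150, z = 62 mm. It is held between two grey ears, 40 mm long in x, 46 mm over their outsides, tops 5 mm above the spindle.
- flag_right_lip (a point): On the right flag, 55 mm from its spindle at mid width, where the lip begins: 15 mm long, bent 45 degrees towards the red side (up at joint 0, down at 3.14). At 0 some 50 mm are free under the paddle, so that a fingertip can get under the lip from the front.
- flag_right (a joint): Angle of the right bay's flag, rad. 0: level towards the mouths (rack -x), red face up; 1.57: upright; 3.14: over and level towards the back (+x), green face (white disc) up. Steel paddle 3 mm thick, 36 mm wide, 55 mm from spindle to lip. Slightly stiff hinge (0.03 N m, under 2 N at the lip): stays where left, stops at 0 and 3.14. Starts at 0 to 0.12.
There are look-alikes about, which are no part of the job. What is shaped like the soil_ring but yellow is not meant.

How it is judged:
By the outcome, as a careful person would: the job done as asked, in the order asked, and still so for the second after the job is handed in, with the robot touching nothing.
It also fails if it takes over 51 s, if anything falls off the work surface, if the arm or the gripper's body presses on something with over 40 N, if the wrist force passes 120 N, or if a joint passes its speed limit or range.

## Working session

There is one attempt and no reset: what is moved stays moved. The work goes in short steps, Python scripts to look and compute and a tool call to move; the robot and the scene stay as the last step left them, time stands still between calls to the robot, and variables do not carry over. Pictures are saved under pics/ and viewed, at most 10 in all, crops included, and the job is handed in when it is done.

Besides the shell and the picture viewer there is one more tool, called after "Emit:" as name(argument=value, ...) on one line, values as JSON. send_rows: Moves the arm, as the interface text tells. Its arguments: {"type":"object","properties":{"gripper":{"type":"array"},"travel":{"type":"array"},"turn":{"type":"array"}},"required":["gripper","travel","turn"]}

```bash
mkdir -p pics
cat > h.py <<'E'
from station import r,eyes,job,spotter
import numpy as np,cv2
from scipy.spatial.transform import Rotation as R
def save(n,img,box=None,s=1):
    if box: img=img[box[1]:box[3],box[0]:box[2]]
    cv2.imwrite('pics/'+n,cv2.resize(img[:,:,::-1],None,fx=s,fy=s,interpolation=cv2.INTER_CUBIC))
def proj(cam,P):
    i=eyes.camera_info(cam); c=np.atleast_2d(P)@np.array(i['R']).T+np.array(i['t']); q=c@np.array(i['camera_matrix']).T
    return q[:,:2]/q[:,2:]
E
python3 - <<'E'
from h import *
a=eyes.grab_frame('top');b=eyes.grab_frame('scene')
save('top.png',a);save('scene.png',b)
for c in ['top','scene']:
  print(c,np.round(np.linalg.inv(np.array(eyes.camera_info(c)['R'])),2).tolist(), np.round(-np.array(eyes.camera_info(c)['R']).T@np.array(eyes.camera_info(c)['t']),2))
  for t in ['rack','soil_ring','empty_ring_1','bay_left_home','bay_mid_home','bay_right_home','flag_left_pivot','flag_mid_pivot','flag_right_pivot','flag_left_lip','flag_mid_lip','flag_right_lip']:
    print(t,[(np.round(d['uv']).tolist(),round(d['confidence'],2)) for d in spotter.mark_of(c,t)[:4]])
print({k:np.round(v,3).tolist() for k,v in r.get_state().items()})
print(eyes.camera_info('wrist'))
E
```

```text
top [[0.4, -0.76, 0.52], [-0.91, -0.33, 0.23], [0.0, -0.56, -0.83]] [-0.31 -0.38  1.36]
rack [([305.0, 184.0], 0.84), ([276.0, 177.0], 0.2)]
soil_ring [([267.0, 173.0], 0.47), ([244.0, 200.0], 0.44), ([279.0, 216.0], 0.42)]
empty_ring_1 [([316.0, 198.0], 0.68), ([289.0, 183.0], 0.64)]
bay_left_home [([271.0, 163.0], 0.91), ([236.0, 145.0], 0.23)]
bay_mid_home [([299.0, 178.0], 0.75), ([234.0, 144.0], 0.3)]
bay_right_home [([325.0, 184.0], 0.84)]
flag_left_pivot [([282.0, 168.0], 0.69)]
flag_mid_pivot [([306.0, 177.0], 0.61)]
flag_right_pivot [([337.0, 185.0], 0.71)]
flag_left_lip [([268.0, 179.0], 0.41)]
flag_mid_lip [([304.0, 188.0], 0.63)]
flag_right_lip [([331.0, 195.0], 0.44)]
scene [[-0.56, -0.37, 0.74], [-0.83, 0.25, -0.5], [-0.0, -0.89, -0.45]] [-0.66  0.78  0.79]
rack [([293.0, 228.0], 0.72), ([310.0, 211.0], 0.62)]
soil_ring [([254.0, 234.0], 0.74), ([271.0, 265.0], 0.57), ([314.0, 249.0], 0.51)]
empty_ring_1 [([290.0, 230.0], 0.61)]
bay_left_home [([247.0, 234.0], 0.9)]
bay_mid_home [([281.0, 220.0], 0.69)]
bay_right_home [([312.0, 211.0], 0.55)]
flag_left_pivot [([270.0, 2
[... 466 characters left out ...]
53, 0.214], 'orientation': [0.183, 0.983, 0.0, 0.0], 'force': [0.085, -0.194, 0.189], 'wrist_torque': [-0.026, -0.021, 0.01], 'gripper_force': 0.0, 'gripper_width': 0.091}
{'camera_matrix': array([[298.81888087,   0.        , 316.45093195],
       [  0.        , 298.81888087, 198.22415665],
       [  0.        ,   0.        ,   1.        ]]), 'T_tool_cam': array([[ 2.11375309e-04, -9.70053564e-01, -2.42891002e-01,
         6.75693398e-02],
       [ 9.99999374e-01,  4.71894685e-04, -1.01439717e-03,
        -3.72699567e-04],
       [ 1.09863856e-03, -2.42890635e-01,  9.70053056e-01,
        -1.70848400e-01],
       [ 0.00000000e+00,  0.00000000e+00,  0.00000000e+00,
         1.00000000e+00]])}
```

Run:
```python
from h import *
a=cv2.imread('pics/top.png')[:,:,::-1];b=cv2.imread('pics/scene.png')[:,:,::-1]
A=cv2.resize(a[100:270,180:390],(630,510),interpolation=cv2.INTER_CUBIC)
save('topc.png',a,(200,110,380,245),4.4)
# pose fit
O={'rack':(0,0,0),'bay_left_home':(.025,.15,.01),'bay_mid_home':(.025,.03,.01),'bay_right_home':(.025,-.09,.01),'flag_left_pivot':(-.005,.09,.062),'flag_mid_pivot':(-.005,-.03,.062),'flag_right_pivot':(-.005,-.15,.062)}
uv={'top':[(305,184),(271,163),(299,178),(325,184),(282,168),(306,177),(337,185)],'scene':[(293,228),(247,234),(281,220),(312,211),(270,216),(301,208),(330,197)]}
P=np.array(list(O.values()))
from scipy.optimize import least_squares
def W(p,P=P): return np.array(P)@R.from_euler('z',p[2]).as_matrix().T+[p[0],p[1],0]
f=lambda p:np.concatenate([(proj(c,W(p))-uv[c]).ravel() for c in uv])
best=min((least_squares(f,[.6,.2,t],loss='soft_l1') for t in (-1,-.3,.3,1)),key=lambda s:s.cost)
print(best.x,best.cost); print(np.round(f(best.x).reshape(-1,2),1).tolist())
```

```text
[0.56819718 0.06987561 0.02411298] 20.30859849072772
[[-3.1, -1.8], [0.0, 2.0], [-1.4, -4.1], [-0.0, -1.0], [-1.8, -1.1], [2.1, -0.8], [-0.1, 0.8], [0.4, -3.1], [2.1, -1.6], [0.6, 1.9], [-0.3, 1.1], [-0.6, 0.4], [0.4, -1.7], [1.1, 0.0]]
```

View pics/topc.png

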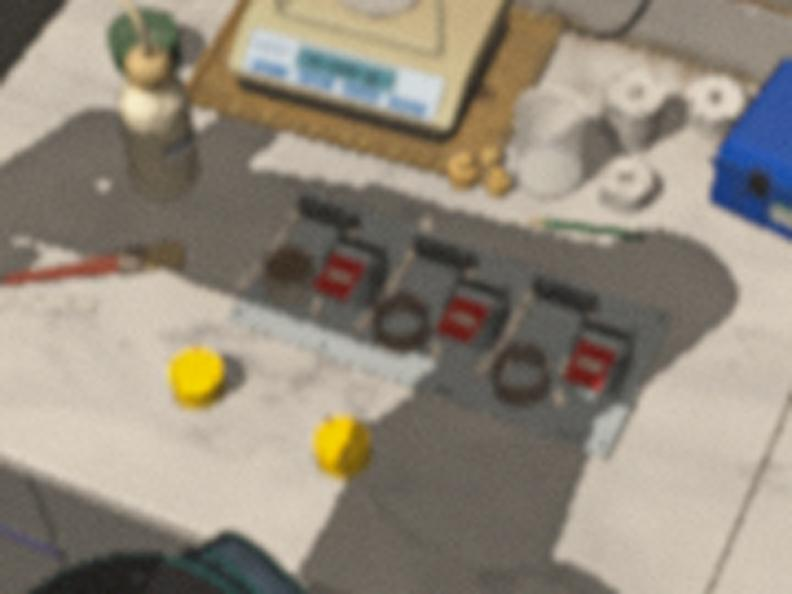

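View pics/scene.png

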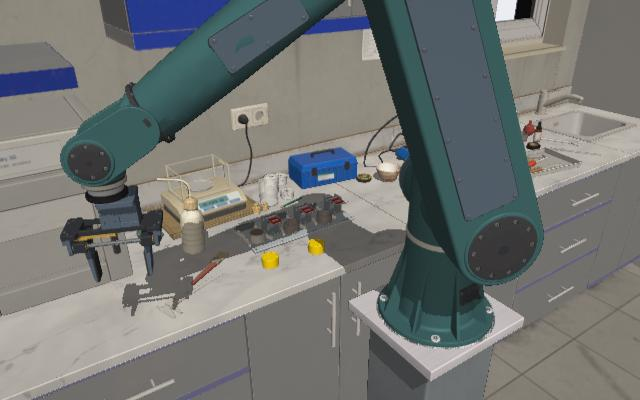

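The left bay at top px (265,171) holds a brown disc with no bore, so it is the soil ring. The rings at px (291,183) and (318,195) show open centres and are the empties. The yellow discs at px (245,196) and (278,211) are decoys. I will confirm this from a wrist crop.

```bash
cat >> h.py <<'E'
def ray(cam,uv,z):
    i=eyes.camera_info(cam);K=np.array(i['camera_matrix'])
    if cam=='wrist':
        s=r.get_state();T=np.array(i['T_tool_cam']);Rt=R.from_quat(s['orientation']).as_matrix()
        Rw=Rt@T[:3,:3];c=Rt@T[:3,3]+s['ee_pos']
    else: Rw=np.array(i['R']).T;c=-Rw@np.array(i['t'])
    d=Rw@np.linalg.inv(K)@[*uv,1]; return c+d*(z-c[2])/d[2]
def tomove(target):
    s=r.get_state(); return R.from_quat(s['orientation']).as_matrix().T@(np.array(target)-s['ee_pos'])
E
python3 - <<'E'
from h import *
eyes.grab_frame('top')
for t in ['wash_bottle','bristle_brush','trim_spatula','soil_ring']:
  for d in spotter.mark_of('top',t)[:3]: print(t,round(d['confidence'],2),np.round(ray('top',d['uv'],0.0),3))
print('yellow',ray('top',(245,198),0.01),ray('top',(278,213),0.01))
print(tomove([.50,.19,.23]))
E
```

```text
wash_bottle 0.61 [0.629 0.422 0.   ]
bristle_brush 0.56 [0.496 0.387 0.   ]
trim_spatula 0.76 [ 0.376 -0.463  0.   ]
soil_ring 0.71 [0.393 0.088 0.   ]
soil_ring 0.6 [0.551 0.232 0.   ]
soil_ring 0.57 [0.597 0.059 0.   ]
yellow [0.40230449 0.23793704 0.01      ] [0.39290195 0.08894451 0.01      ]
[-0.39822124 -0.34293766 -0.01607026]
```

Emit:
send_rows(gripper=[255, 255, 255, 255, 255, 255, 255, 255, 255, 255], travel=[[-0.04, -0.034, -0.002], [-0.04, -0.034, -0.002], [-0.04, -0.034, -0.002], [-0.04, -0.034, -0.002], [-0.04, -0.034, -0.002], [-0.04, -0.034, -0.002], [-0.04, -0.034, -0.002], [-0.04, -0.034, -0.002], [-0.04, -0.034, 0], [-0.04, -0.034, 0]], turn=[[0, 0, 0], [0, 0, 0], [0, 0, 0], [0, 0, 0], [0, 0, 0], [0, 0, 0], [0, 0, 0], [0, 0, 0], [0, 0, 0], [0, 0, 0]])

```text
time_s: 2.8
ee_pos: [0.5034, 0.1905, 0.2302]
orientation: [0.183, 0.983, 0.0, 0.0]
force: [0.8, 0.3, 0.4]
gripper_width: 0.0004
gripper_force: 0.0
```

Emit:
send_rows(gripper=[255, 255, 255, 255], travel=[[0, 0, 0], [0, 0, 0], [0, 0, 0], [0, 0, 0]], turn=[[0, 0, -7.5], [0, 0, -7.5], [0, 0, -7.5], [0, 0, 0]])

```text
time_s: 3.3
ee_pos: [0.5027, 0.1921, 0.23]
orientation: [-0.012, 1.0, 0.0, 0.0]
force: [0.0, 0.8, -0.7]
gripper_width: 0.0006
gripper_force: 0.0
```

```bash
cat > look.py <<'E'
from h import *
from scipy.optimize import least_squares
s=r.get_state();w=eyes.grab_frame('wrist');save('w1.png',w)
print(s['time_s'],np.round(s['ee_pos'],3),np.round(s['joint_pos'],2),R.from_quat(s['orientation']).as_matrix()[:,0].round(3))
i=eyes.camera_info('wrist');T=i['T_tool_cam'];Rt=R.from_quat(s['orientation']).as_matrix();K=i['camera_matrix']
O={'rack':(0,0,0),'bay_left_home':(.025,.15,.01),'bay_mid_home':(.025,.03,.01),'bay_right_home':(.025,-.09,.01),'flag_left_pivot':(-.005,.09,.062),'flag_mid_pivot':(-.005,-.03,.062),'flag_right_pivot':(-.005,-.15,.062),'flag_left_lip':(-.06,.09,.063),'flag_mid_lip':(-.06,-.03,.063)}
P=[];U=[];N=[]
for t in O:
    L=spotter.mark_of('wrist',t)
    if L and L[0]['confidence']>.4: P.append(O[t]);U.append(L[0]['uv']);N.append((t,round(L[0]['confidence'],2)))
P=np.array(P);U=np.array(U)
def pr(X):
    c=((X-s['ee_pos'])@Rt-T[:3,3])@T[:3,:3]; q=c@K.T; return q[:,:2]/q[:,2:]
def W(p,P): return P@R.from_euler('z',p[2]).as_matrix().T+[p[0],p[1],0]
f=lambda p:(pr(W(p,P))-U).ravel()
S=least_squares(f,[.568,.07,.024],loss='soft_l1'); print(S.x,S.cost)
for n,u,e in zip(N,U,f(S.x).reshape(-1,2)): print(n,u.round(),e.round(1))
for t in ['soil_ring','empty_ring_1']:
  for d in spotter.mark_of('wrist',t)[:3]:
    X=ray('wrist',d['uv'],.01); print(t,round(d['confidence'],2),np.round(d['uv']),X.round(3),'rack',(R.from_euler('z',-S.x[2]).as_matrix()@(X-[S.x[0],S.x[1],0])).round(3))
E
python3 look.py
```

```text
3.3 [0.503 0.192 0.23 ] [ 0.32  0.1   2.05  0.    0.99 -1.27] [-1.    -0.024 -0.   ]
[0.56553771 0.06988028 0.02095378] 172.40025421549424
('rack', 0.91) [232. 219.] [-3.3 -2. ]
('bay_left_home', 0.73) [476. 258.] [-139.6  -20.9]
('bay_mid_home', 0.62) [251. 235.] [-1.1  1.3]
('bay_right_home', 0.93) [161. 233.] [2.8 3.6]
('flag_left_pivot', 0.87) [290. 230.] [-0.5 -1.1]
('flag_mid_pivot', 0.72) [188. 227.] [0.8 1.8]
('flag_right_pivot', 0.84) [ 89. 229.] [-0.1 -0.5]
('flag_left_lip', 0.71) [287. 182.] [0.9 2.1]
('flag_mid_lip', 0.62) [183. 185.] [ 0.9 -0.8]
soil_ring 0.63 [238.  91.] [0.399 0.091 0.01 ] rack [-0.166  0.025  0.01 ]
soil_ring 0.6 [361. 104.] [0.41  0.245 0.01 ] rack [-0.151  0.178  0.01 ]
empty_ring_1 0.72 [251. 196.] [0.532 0.103 0.01 ] rack [-0.033  0.034  0.01 ]
empty_ring_1 0.65 [156. 185.] [ 0.52  -0.023  0.01 ] rack [-0.047 -0.092  0.01 ]
```

View pics/w1.png

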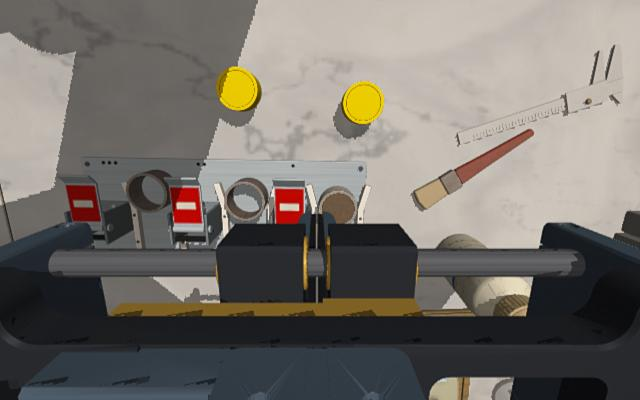

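Run:
```python
from h import *
w=cv2.imread('pics/w1.png')[:,:,::-1]; save('w1c.png',w,(60,145,390,260),2.4)
for n,u,z in [('cornL',(366,163),.01),('cornR',(85,158),.01),('ring top',(337,205),.038),('pivL',(290,230),.062),('lipL',(287,182),.062)]: 
  X=ray('wrist',u,z);print(n,X.round(4),(R.from_euler('z',-.021).as_matrix()@(X-[.5655,.0699,0])).round(4))
```

```text
cornL [0.4835 0.2555 0.01  ] [-0.0781  0.1873  0.01  ]
cornR [ 0.4861 -0.1115  0.01  ] [-0.0832 -0.1797  0.01  ]
ring top [0.5338 0.2178 0.038 ] [-0.0286  0.1485  0.038 ]
pivL [0.5597 0.1609 0.062 ] [-0.0039  0.0911  0.062 ]
lipL [0.5012 0.1572 0.062 ] [-0.0625  0.0886  0.062 ]
```

View pics/w1c.png

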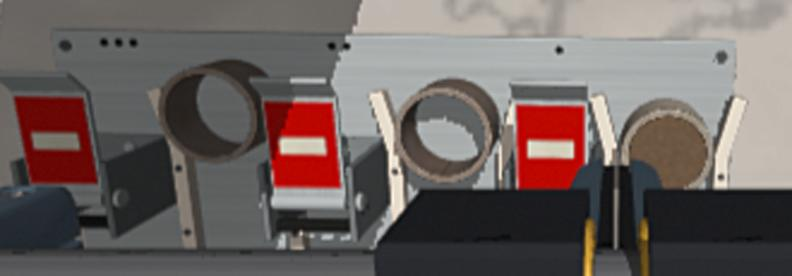

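The crop confirms it. The ring at wrist px (337,206) is filled with brown soil and sits behind the one-dot edge, so it is the left bay. The rings at (250,200) and (150,190) are open. The left flag's lip is at about (289,181).

```bash
cat > fit.py <<'E'
from h import *
from scipy.optimize import least_squares
D={(0,0,0):(232,219),(.025,.03,.01):(251,235),(.025,-.09,.01):(161,233),(-.005,.09,.062):(290,230),(-.005,-.03,.062):(188,227),(-.005,-.15,.062):(89,229),(-.0825,.187,.01):(366.7,162.5),(-.0825,-.187,.01):(81.7,157.5)}
P=np.array(list(D));U=np.array(list(D.values()))
s=r.get_state();i=eyes.camera_info('wrist');T=i['T_tool_cam'];Rt=R.from_quat(s['orientation']).as_matrix();K=i['camera_matrix']
def f(p):
    X=P@R.from_euler('z',p[2]).as_matrix().T+[p[0],p[1],0]
    q=((X-s['ee_pos'])@Rt-T[:3,3])@T[:3,:3]@K.T
    return ((q[:,:2]/q[:,2:]-U)/np.where(np.arange(8)<6,2,1)[:,None]).ravel()
S=least_squares(f,[.568,.07,.02],loss='soft_l1');p=S.x;print(p,S.cost,f(p).reshape(-1,2).round(1).tolist())
W=lambda x:R.from_euler('z',p[2]).as_matrix()@np.array(x)+[p[0],p[1],0]
X=ray('wrist',(337,206),.038);print('ring',(R.from_euler('z',-p[2]).as_matrix()@(X-[p[0],p[1],0])).round(4))
print('pre',W([-.085,.15,.06]),'home contact tcp',W([.0005-.016,.15,.018]),'lip',W([-.06,.09,.06]),'pivot',W([-.005,.09,.062]))
E
python3 fit.py
```

```text
[0.5663005  0.07063981 0.00784213] 4.67643874231773 [[-1.2, -0.7], [-0.4, 1.1], [1.5, 1.4], [-0.1, 0.3], [0.9, 1.0], [0.3, -0.8], [0.5, -0.3], [-1.0, -0.3]]
ring [-0.0301  0.1475  0.038 ]
pre [0.48012681 0.21996862 0.06      ] home contact tcp [0.54962467 0.22051364 0.018     ] lip [0.50559656 0.16016652 0.06      ] pivot [0.56059487 0.16059783 0.062     ]
```

Emit:
send_rows(gripper=[255, 255, 255, 255, 255, 255, 255, 255], travel=[[0.014, 0.014, 0.0], [0.014, 0.014, 0.0], [0, 0, 0.045], [0, 0, 0.045], [0, 0, 0.045], [0, 0, 0.045], [0, 0, 0.031], [0, 0, 0]], turn=[[0, 0, 0.9], [0, 0, 0], [0, 0, 0], [0, 0, 0], [0, 0, 0], [0, 0, 0], [0, 0, 0], [0, 0, 0]])

```text
time_s: 4.9
ee_pos: [0.4726, 0.2194, 0.0173]
orientation: [-0.005, 1.0, -0.001, -0.002]
force: [-0.1, -0.3, -0.4]
gripper_width: 0.0003
gripper_force: 0.0
```

Run:
```python
from h import *
s=r.get_state();print(np.round(s['ee_pos'],4),np.round(s['joint_pos'],2),np.round(s['force'],1))
save('w2.png',eyes.grab_frame('wrist'))
```

```text
[0.4726 0.2194 0.0173] [ 0.39  0.43  2.14  0.    0.57 -1.19] [-0.1 -0.3 -0.4]
```

View pics/w2.png

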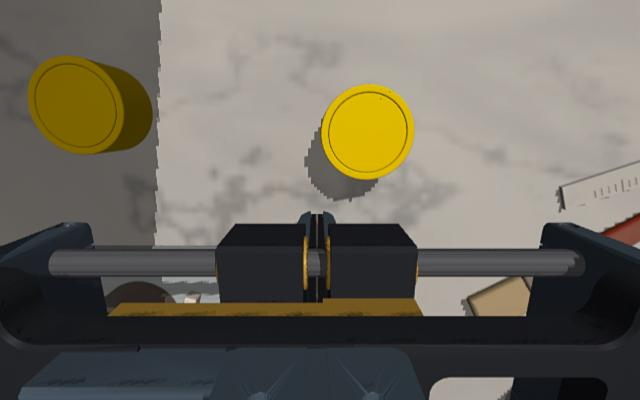

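Emit:
send_rows(gripper=[255, 255, 255, 255, 255, 255, 255, 255, 255, 255], travel=[[-0.007, 0, 0], [-0.007, 0, 0], [-0.006, 0, 0], [-0.006, 0, 0], [-0.006, 0, 0], [-0.006, 0, 0], [-0.006, 0, 0], [-0.006, 0, 0], [-0.006, 0, 0], [-0.006, 0, 0]], turn=[[0, 0, 0], [0, 0, 0], [0, 0, 0], [0, 0, 0], [0, 0, 0], [0, 0, 0], [0, 0, 0], [0, 0, 0], [0, 0, 0], [0, 0, 0]])

```text
time_s: 6.2
ee_pos: [0.5366, 0.2202, 0.0189]
orientation: [-0.005, 1.0, -0.0, 0.0]
force: [-2.5, 0.3, 1.2]
gripper_width: 0.0003
gripper_force: 0.8
```

Emit:
send_rows(gripper=[255, 255, 255, 255], travel=[[-0.004, 0, 0], [-0.004, 0, 0], [-0.003, 0, 0], [0, 0, 0]], turn=[[0, 0, 0], [0, 0, 0], [0, 0, 0], [0, 0, 0]])

```text
time_s: 6.7
ee_pos: [0.5475, 0.2203, 0.019]
orientation: [-0.005, 1.0, 0.0, 0.0]
force: [0.6, 0.4, 0.5]
gripper_width: 0.0004
gripper_force: 0.0
```

Emit:
send_rows(gripper=[255, 255, 255], travel=[[-0.002, 0, 0], [-0.002, 0, 0], [0, 0, 0]], turn=[[0, 0, 0], [0, 0, 0], [0, 0, 0]])

```text
time_s: 7.08
ee_pos: [0.5485, 0.22, 0.0185]
orientation: [-0.005, 1.0, -0.001, -0.003]
force: [-17.9, 2.1, 13.6]
gripper_width: 0.0003
gripper_force: 8.8
```

Emit:
send_rows(gripper=[255, 255, 255], travel=[[-0.002, 0, 0], [-0.002, 0, 0], [0, 0, 0]], turn=[[0, 0, 0], [0, 0, 0], [0, 0, 0]])

```text
time_s: 7.45
ee_pos: [0.5487, 0.2197, 0.0179]
orientation: [-0.005, 1.0, -0.001, -0.007]
force: [-39.8, 4.5, 27.8]
gripper_width: 0.0002
gripper_force: 19.8
```

Emit:
send_rows(gripper=[255, 255, 255, 255, 255, 255, 255, 255, 255], travel=[[0.015, 0, 0], [0.03, 0, 0], [0.03, 0, 0], [0, 0, -0.05], [0, 0, -0.055], [0, -0.03, 0], [0, -0.03, 0], [0, 0, 0], [0, 0, 0]], turn=[[0, 0, 0], [0, 0, 0], [0, 0, 0], [0, 0, 0], [0, 0, 0], [0, 0, 0], [0, 0, 0], [0, -10, 0], [0, -10, 0]])

```text
time_s: 8.57
ee_pos: [0.4814, 0.1598, 0.1247]
orientation: [-0.004, 0.984, 0.002, 0.177]
force: [0.9, -0.5, -0.3]
gripper_width: 0.0004
gripper_force: 0.0
```

Emit:
send_rows(gripper=[255, 255, 255], travel=[[0, 0, 0], [0, 0, 0], [0, 0, 0]], turn=[[0, -10, 0], [0, -10, 0], [0, 0, 0]])

```text
time_s: 8.95
ee_pos: [0.4779, 0.1607, 0.1394]
orientation: [0.001, 0.968, -0.023, 0.251]
force: [0.6, 0.7, 0.4]
gripper_width: 0.0002
gripper_force: 0.0
```

Run:
```python
from h import *
s=r.get_state();print(np.round(s['ee_pos'],4),np.round(s['joint_pos'],2),np.round(s['force'],1),R.from_quat(s['orientation']).as_matrix()[:,2].round(3))
save('t2.png',eyes.grab_frame('top'),(200,100,380,235),4.4)
```

```text
[0.4779 0.1607 0.1394] [ 0.4   0.07  2.39 -0.81  0.32 -0.44] [0.6 0.7 0.4] [ 0.485 -0.044 -0.873]
```

View pics/t2.png

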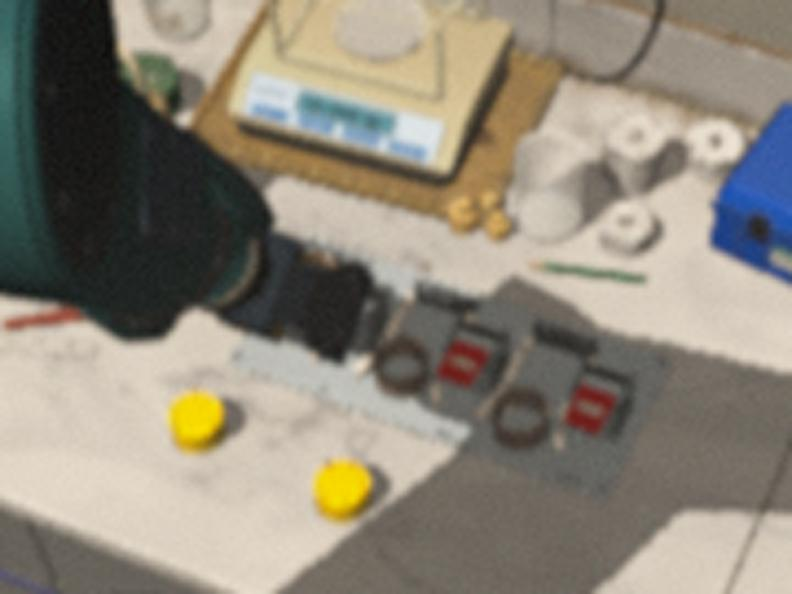

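Emit:
send_rows(gripper=[255, 255, 255, 255], travel=[[0, 0, 0], [0, 0, 0], [0, 0, 0], [0, 0, 0]], turn=[[0, 5, 0], [0, 5, 0], [0, 0, 0], [0, 0, 0]])

```text
time_s: 9.5
ee_pos: [0.4785, 0.16, 0.1389]
orientation: [0.004, 0.986, -0.023, 0.166]
force: [0.8, -0.2, 0.0]
gripper_width: 0.0003
gripper_force: 0.0
```

```bash
cat > st.py <<'E'
from h import *
s=r.get_state();M=R.from_quat(s['orientation']).as_matrix()
print(s['time_s'],np.round(s['ee_pos'],4),np.round(s['joint_pos'],2),np.round(s['force'],1),'x',M[:,0].round(3),'y',M[:,1].round(3),'z',M[:,2].round(3))
c=np.array(s['ee_pos'])-.016*M[:,0]; print('corner rel pivot',(c-[.5606,.1606,.062]).round(4), 'rearcorner',(c+.032*M[:,0]-[.5606,.1606,.062]).round(4))
E
python3 st.py
```

```text
9.5 [0.4785 0.16   0.1389] [ 0.36  0.09  2.31 -0.36  0.47 -0.9 ] [ 0.8 -0.2  0. ] x [-0.945  0.    -0.328] y [ 0.015  0.999 -0.044] z [ 0.328 -0.046 -0.944]
corner rel pivot [-0.067  -0.0006  0.0822] rearcorner [-0.0972 -0.0006  0.0717]
```

Emit:
send_rows(gripper=[255, 255, 255, 255, 255, 255, 255], travel=[[0, 0, 0], [0.012, 0, -0.0025], [0.0064, 0, 0.03], [0.0064, 0, 0.03], [0.0064, 0, 0.03], [0, 0, 0], [0, 0, 0]], turn=[[-2.7, 7, 0], [0, 0, 0], [0, 0, 0], [0, 0, 0], [0, 0, 0], [0, 0, 0], [0, 0, 0]])

```text
time_s: 10.38
ee_pos: [0.4663, 0.1606, 0.0479]
orientation: [0.001, 0.994, 0.001, 0.106]
force: [0.5, 0.4, 1.0]
gripper_width: 0.0002
gripper_force: 0.0
```

```bash
python3 st.py
```

```text
10.375 [0.4663 0.1606 0.0479] [ 0.32  0.29  2.3  -0.19  0.36 -1.08] [0.5 0.4 1. ] x [-0.977  0.003 -0.211] y [0.002 1.    0.001] z [ 0.211  0.001 -0.977]
corner rel pivot [-0.0787 -0.0001 -0.0107] rearcorner [-0.11    0.     -0.0175]
```

Emit:
send_rows(gripper=[255, 255, 255, 255, 255, 255, 255, 255], travel=[[-0.008, 0, 0.0017], [-0.008, 0, 0.0017], [-0.0043, 0, -0.0103], [-0.0055, 0, -0.0111], [-0.008, 0, -0.0085], [-0.0095, 0, -0.0061], [-0.0112, 0, -0.0047], [-0.013, 0, -0.0033]], turn=[[0, 0, 0], [0, 0, 0], [0, 0, 0], [0, 0, 0], [0, 0, 0], [0, 0, 0], [0, 0, 0], [0, 0, 0]])

```text
time_s: 11.38
ee_pos: [0.525, 0.1603, 0.1016]
orientation: [0.001, 0.994, 0.001, 0.106]
force: [-0.1, 0.4, -0.7]
gripper_width: 0.0003
gripper_force: 0.3
```

```bash
python3 st.py
python3 - <<'E'
from h import *
a=eyes.grab_frame('scene');b=eyes.grab_frame('top')
A=cv2.resize(a[180:270,220:370],(750,450),interpolation=cv2.INTER_CUBIC)
save('s3.png',A)
E
```

```text
11.375 [0.525  0.1603 0.1016] [ 0.28  0.25  2.19 -0.12  0.5  -1.19] [-0.1  0.4 -0.7] x [-0.978  0.003 -0.211] y [0.003 1.    0.002] z [ 0.211  0.001 -0.978]
corner rel pivot [-0.0199 -0.0004  0.043 ] rearcorner [-0.0512 -0.0003  0.0362]
```

View pics/s3.png

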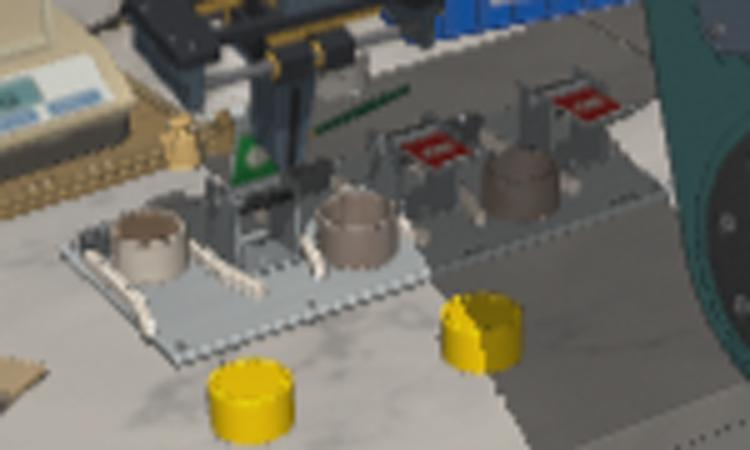

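Emit:
send_rows(gripper=[255, 255, 255, 255, 255, 255, 255, 255], travel=[[-0.0126, 0, -0.0014], [-0.0139, 0, 0.002], [-0.0133, 0, 0.0049], [-0.0131, 0, 0.0059], [-0.0107, 0, 0.0074], [0, 0, 0], [0, 0, 0], [0, 0, 0]], turn=[[0, 0, 0], [0, 0, 0], [0, 0, 0], [0, 0, 0], [0, 0, 0], [0, 6, 0], [0, 6, 0], [0, 0, 0]])

```text
time_s: 12.48
ee_pos: [0.5917, 0.16, 0.0957]
orientation: [0.002, 1.0, 0.001, 0.002]
force: [0.7, -0.1, 0.3]
gripper_width: 0.0002
gripper_force: 0.1
```

```bash
python3 st.py
```

```text
12.475 [0.5917 0.16   0.0957] [ 0.23  0.41  1.96  0.    0.77 -1.34] [ 0.7 -0.1  0.3] x [-1.     0.003 -0.004] y [0.003 1.    0.002] z [ 0.004  0.002 -1.   ]
corner rel pivot [ 0.0471 -0.0006  0.0338] rearcorner [ 0.0151 -0.0005  0.0337]
```

Emit:
send_rows(gripper=[255, 255, 255, 255, 255, 255], travel=[[-0.007, 0, 0.004], [0, 0, 0.009], [0, 0, 0.009], [0, 0, 0.007], [0, 0, 0.003], [0, 0, 0]], turn=[[0, 0, 0], [0, 0, 0], [0, 0, 0], [0, 0, 0], [0, 0, 0], [0, 0, 0]])

```text
time_s: 13.22
ee_pos: [0.597, 0.1601, 0.0639]
orientation: [0.001, 1.0, 0.001, 0.001]
force: [0.6, 0.5, 0.2]
gripper_width: 0.0006
gripper_force: 0.0
```

Emit:
send_rows(gripper=[255, 255, 255], travel=[[0, 0, 0.002], [0, 0, 0.001], [0, 0, 0]], turn=[[0, 0, 0], [0, 0, 0], [0, 0, 0]])

```text
time_s: 13.6
ee_pos: [0.5974, 0.1602, 0.0632]
orientation: [0.001, 1.0, 0.001, 0.001]
force: [-15.5, -2.7, 37.1]
gripper_width: 0.0007
gripper_force: 18.4
```

Emit:
send_rows(gripper=[255, 255, 255, 255, 255, 255, 255, 255], travel=[[0, 0, -0.01], [0, 0, -0.04], [0, 0, -0.05], [0, 0, -0.05], [0, 0, -0.05], [-0.025, 0, 0], [-0.025, 0, 0], [0, 0, 0]], turn=[[0, 0, 0], [0, 0, 0], [0, 0, 0], [0, 0, 0], [0, 0, 0], [0, 0, 0], [0, 0, 0], [0, 0, 0]])

```text
time_s: 14.6
ee_pos: [0.6477, 0.1595, 0.2611]
orientation: [0.001, 1.0, 0.001, 0.001]
force: [-0.7, -0.2, -0.3]
gripper_width: 0.0003
gripper_force: 0.0
```

Run:
```python
from h import *
s=r.get_state();print(s['time_s'],s['ee_pos'])
w=eyes.grab_frame('wrist');save('w4.png',w,(100,60,420,260),2.5)
```

```text
14.6 [0.64771438 0.15954384 0.26108648]
```

View pics/w4.png

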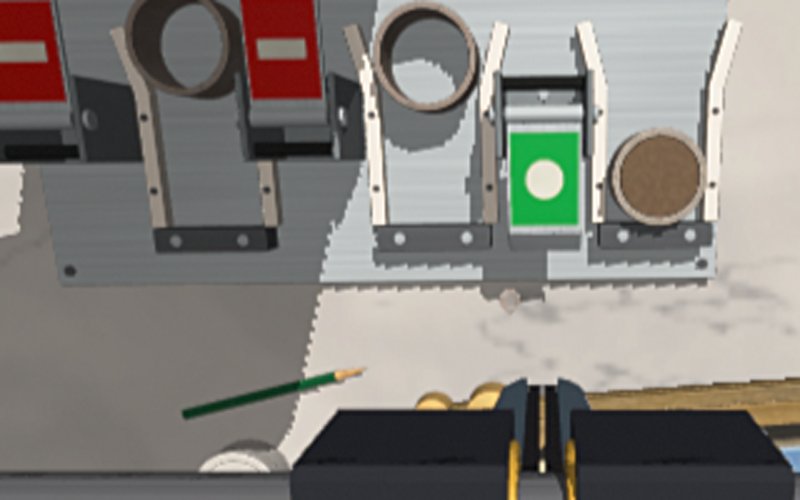

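The crop shows the soil ring at (658,177) touching its stop. The left flag lies at the back with its green face up at (545,180), and the empty rings and other flags are unmoved. I'll do one numeric check of the ring position and hand in if it holds.

Run:
```python
from h import *
Q=R.from_euler('z',-.00784).as_matrix()
X=Q@(ray('wrist',(363.2,130.8),.038)-[.5663,.0706,0]); Y=Q@(ray('wrist',(100+655/2.5,60+228/2.5),.028)-[.5663,.0706,0])
print('ring',X.round(4),'stop top front edge',Y.round(4))
if abs(X[0]-.025)<.005: print(job.sign_off())
```

```text
ring [0.0235 0.1484 0.038 ] stop top front edge [0.0504 0.1491 0.028 ]
the job is handed in; nothing more can be done
None
```

The job is done and handed in: the soil ring is home against the left bay's stop (measured 1.5 mm from nominal, within camera error), and the left flag lies fully down on the far side with its green face up. The last picture showed the empty rings and the other two flags unmoved, and the arm finished clear at about 14.6 s of the 51 s allowed.

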